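# Clasp the spice mill's lid and hold its dial on pulse

## Robot

A 6-joint arm with a two-finger parallel gripper is mounted at the origin on a cart in front of the work surface, level with it; the furniture and walls round the work are solid. World frame = base frame: x ahead of the robot, y to its left, z up, the work surface at z = 0. Lengths are in m, angles in rad, forces in N, time in s.
With the tool pointing down it reaches from about 0.375 to 0.9 m from the base axis. Payload 3.1 kg.
Tool frame: the origin (TCP) lies midway between the tips of the shut fingers; the grasp point (between the pads) lies 19 mm behind it; z points along the fingers, y is the direction in which the jaws open and shut (so a half turn about z gives the same grasp; the last joint's range is limited). The gripper opens to 85 mm and grips with 20 to 120 N. Pads are 22 mm wide; open, the fingers measure 114 mm over their backs; the gripper's body (76 mm by 85 mm) begins 54 mm behind the grasp point. The pads swing forward as they close: fully open they stand 13 mm farther back than shut.
Start: joints at [-1.506, 0.527, 1.433, -0, 1.181, -0.178], TCP at [0.15, -0.607, 0.231] pointing down, gripper open.
Joint ranges: [-3.08, 3.08], [-0.75, 2.2], [0.22, 2.44], [-1.43, 4.57], [0, 2.65], [-2.85, 2.85]. Speed limits (rad/s): [2.79, 2.79, 3.14, 3.14, 3.14, 3.14].

## Interface

Orientations are given as a unit quaternion [x, y, z, w].
In Python, from station import manip gives the robot as it stands.
- The arm moves only by the tool servo_tool, never from a script. Its argument "motion" is a list of rows, each a list of 7 numbers: the shift along the tool's x, y, z in mm, then the turn, a rotation vector about the tool's x, y, z in rad, then the opening, from -1 (shut) to 1 (fully open), so that 0 is half open. In form: [[x, y, z, rx, ry, rz, hand], ...]. A call has 1 to 12 rows; each row shifts and turns the pose as measured when the row begins, along the tool's axes as they then stand; what a row does not reach is not made up. A row lasts 1/12 s, in which the tool goes at most 41.7 mm and 7.16 degrees, less where a joint would pass 70% of its speed; a pose out of reach is approached as far as the arm can. A call with a gripper value outside its range is refused whole. The fingers move at their own pace and stop on an object; "grip_force" is the grip in N (left out, the last holds). Time passes only in rows, so rows that do not move let the fingers close. It gives the time, the measured TCP pose, the force and the opening at its end, in the units of the state.
- manip.sense(): the state, without advancing time (a new reading comes with each control period).
- manip.snapshot(name): name is "scene" or "top" or "wrist"; returns a dict with "frame" (384x512x3 uint8, red, green, blue), "mtx" (3x3 intrinsics, pixels), "dist_coeffs" ([k1, k2, p1, p2, k3] as OpenCV has them; the pictures are not rectified), "world_from_camera" (4x4, takes a point from camera to world coordinates). Camera axes: x right, y up, looking along -z (the intrinsics and any distortion apply to the point x, -y, -z); pixel columns grow to the right and rows downward; lengths in m; the calibration is good to about 2 mm. A picture is of the moment at which its call begins. There is no depth.
- manip.sign_off(): hands the job in, once; it reports no verdict.
The state is a dict: "t": time; "q": joint angles; "qd": joint speeds; "tau": joint torques, N m; "tcp_pos": TCP position; "tool_rot": TCP orientation; "force": force on the tool from outside, world axes, zero at the start; "ft_torque": the same for the moment, N m; "finger_gap": opening from 0.0 (shut) to 1.0 (fully open).
Only numpy, scipy, OpenCV 4.12 (cv2) and the standard library are available. Lean on these libraries where they do the work, as an engineer would, in place of code of your own. Each camera call takes 0.05 s, during which the arm holds its last target.

## Task

Run the spice mill in a pulse: swing the steel clasp over the lid and right down until it lies home in its catch, and only then push the dial's orange lug clockwise (seen from above) past the first and second click to the third position, marked by three red dots. The dial springs back when let go, so finish while the fingers are still holding it at the third position. Leave the jars and the shaker standing where they are.

Things in the scene. Friction and masses are not known exactly. Their poses are not given: they have to be found in the camera images.
- mill: spice mill, fixed: grey base 150 (x) x 310 (y) mm, aluminium top 70 mm above the worktop. Origin: centre of the underside, on the worktop. Front is -x, left +y. Bowl 120 mm across, clear lid's top 107 mm high, axis at y = +55 mm. Catch: two steel cheeks 126 mm high, 28 mm slot between them, at x = 0, y = -17 mm. Dial axis at x = +12, y = -100 mm
- clasp_hinge (a point): axis of the clasp's hinge, at x = 0, y = +130, z = 114 mm in the mill's frame; the axis runs along the mill's x
- clasp_tip (a point): free end of the clasp, 170 mm from the hinge axis: a steel strap 22 mm wide, 5 mm thick, with a black end piece 20 mm long, 9 mm thick; closed, it lies level over the lid, pointing to the mill's -y, in the slot of the catch
- clasp (a joint): angle of the clasp: 0 = closed, level in its catch (end stop); pi/2 = upright; about 1.7 to 1.95 at the start, leaning out to the mill's +y side (limit 2.1). A stiff hinge (friction 0.06 N m): it stays where it is left, so it must be pushed all the way
- dial_axis (a point): point on the dial's upright axis at half the height of its lug, 104 mm above the worktop; disc 72 mm across, its top 84 mm above the worktop. Dots round it, 60 mm from the axis: black = off, one blue, two blue, three red = third position
- lug (a point): point on the dial's orange lug, 36 mm from the axis, 104 mm above the worktop. The lug is an upright radial wing 10 mm thick, 8 to 48 mm from the axis, its top 124 mm above the worktop. At off it points 0.6 rad to the mill's right (-y) of straight forward (-x), at the third position as far to the left
- dial (a joint): angle of the dial, clockwise from above: 0 = off (end stop), clicks at 0.4 (first), 0.8 (second) and 1.2 (third), end stop at 1.28. A spring turns it back to 0 from everywhere: 0.10 N m at off rising to 0.16 N m at the third, and the clicks add or take up to 0.05 N m (2 to 7 N at the lug)
- nutmeg_jar_mid (a point): spice jar with brown cap, 44 mm across, 105 mm high, to the left of the mill; the point is its centre, half-way up
- salt_shaker_mid (a point): salt shaker with grey top, 44 mm across, 90 mm high, to the right of the mill; the point is its centre, half-way up
- olive_jar_mid (a point): jar with a green label, 63 mm across, 110 mm high, further left; the point is its centre, half-way up
There are look-alikes about, which are no part of the job. What is shaped like the part that bears nutmeg_jar_mid but purple is not meant.

How it is judged:
On the way, in this order (a step that is already met when the one before it is completed fails the run):
1. the clasp lies home in its catch, the dial still off (value of joint clasp below 0.06 rad and value of joint dial below 0.2 rad), for 0.2 s.
2. the dial has passed the first and second click and is held at the third by the fingers (value of joint dial above 1.08 rad and contact force between the fingers and dial above 1 N), for 0.5 s.
At the end, for the whole second after the job is handed in: the clasp is closed (joint under 0.06 rad); the dial stands at its third position (joint over 1.08 rad) and the fingers press on it with more than 1 N, keeping it there; jars and shaker stand upright within 30 mm of where they were (all of step 2 and value of joint clasp below 0.06 rad and angle between each of nutmeg_jar_mid, salt_shaker_mid, olive_jar_mid's own z axis and vertical below 0.2 rad and distance of each of nutmeg_jar_mid, salt_shaker_mid, olive_jar_mid from where it was at the start of the episode below 0.03 m); the arm keeps its last pose, push and grip.
It fails at once if the dial is turned while the clasp is not home in its catch (value of joint dial above 0.25 rad and value of joint clasp above 0.1 rad).
It fails at once if a jar or the shaker is knocked over or pushed more than 50 mm (angle between any of nutmeg_jar_mid, salt_shaker_mid, olive_jar_mid's own z axis and vertical above 0.7 rad or distance of any of nutmeg_jar_mid, salt_shaker_mid, olive_jar_mid from where it was at the start of the episode above 0.05 m).
It also fails if it takes over 48 s, if anything falls off the work surface, if the arm or the gripper's body presses on something with over 40 N, if the wrist force passes 120 N, or if a joint passes its speed limit or range.

## Working session

There is one attempt and no reset: what is moved stays moved. The work goes in short steps, Python scripts to look and compute and a tool call to move; the robot and the scene stay as the last step left them, time stands still between calls to the robot, and variables do not carry over. Pictures are saved under pics/ and viewed, and the job is handed in when it is done.

Besides the shell and the picture viewer there is one more tool, called after "Request:" by a JSON object that holds its "op" and its "data". servo_tool: Moves the arm, as the interface text tells. Its arguments: {"type":"object","properties":{"motion":{"type":"array"},"grip_force":{"type":"number"}},"required":["motion"]}

```bash
ls; mkdir -p pics
python3 - <<'E'
from station import manip
import cv2, pickle
d={}
for n in ["scene","top","wrist"]:
    s=manip.snapshot(n); d[n]=s
    cv2.imwrite(f"pics/{n}0.png",cv2.cvtColor(s["frame"],cv2.COLOR_RGB2BGR))
    print(n,s["mtx"].round(1).tolist(),s["dist_coeffs"],s["world_from_camera"].round(3).tolist())
pickle.dump(d,open("s0.pkl","wb"))
print(manip.sense())
E
```

```text
pics
scene [[382.3, 0.0, 257.1], [0.0, 382.3, 192.9], [0.0, 0.0, 1.0]] [-0.0480858  0.         0.         0.         0.       ] [[0.608, 0.379, -0.697, -0.286], [-0.793, 0.265, -0.548, -0.715], [-0.023, 0.887, 0.462, 0.618], [0.0, 0.0, 0.0, 1.0]]
top [[356.8, 0.0, 260.9], [0.0, 356.8, 190.0], [0.0, 0.0, 1.0]] [-0.07468021  0.          0.          0.          0.        ] [[-0.008, 0.997, -0.077, 0.407], [-1.0, -0.009, -0.016, -0.125], [-0.016, 0.076, 0.997, 1.348], [0.0, 0.0, 0.0, 1.0]]
wrist [[271.2, 0.0, 254.0], [0.0, 271.2, 190.8], [0.0, 0.0, 1.0]] [-0.03645783  0.          0.          0.          0.        ] [[0.24, 0.937, 0.252, 0.215], [-0.971, 0.232, 0.061, -0.59], [-0.002, -0.259, 0.966, 0.373], [0.0, 0.0, 0.0, 1.0]]
{'t': 0.15, 'q': array([-1.50650083e+00,  5.28272170e-01,  1.43361104e+00,  2.36267470e-05,
        1.18143078e+00, -1.78485474e-01]), 'qd': array([ 7.15430501e-05, -9.64962768e-04, -2.02102054e-03,  1.01356878e-03,
        1.09028359e-04,  1.60952794e-03]), 'tau': array([ 8.19445195e-04, -4.42743123e+01, -1.78275400e+01, -1.73760577e-04,
        5.64838076e-03, -1.25541152e-05]), 'tcp_pos': array([ 0.15025926, -0.60609449,  0.23054545]), 'tool_rot': array([ 9.92641394e-01,  1.21088072e-01,  6.00205391e-05, -8.58640833e-04]), 'force': array([0.59265075, 0.18935633, 0.09010749]), 'ft_torque': array([-0.04626064,  0.04439629, -0.01075822]), 'finger_gap': 0.9995295143542612}
```

View pics/scene0.png

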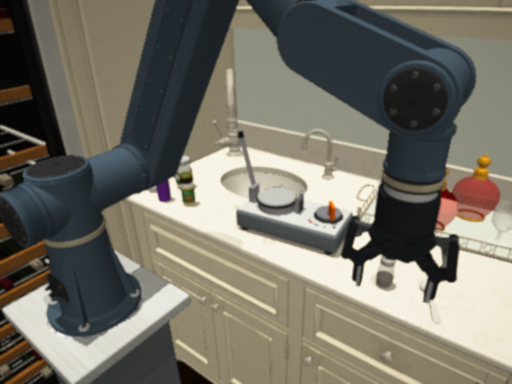

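View pics/top0.png

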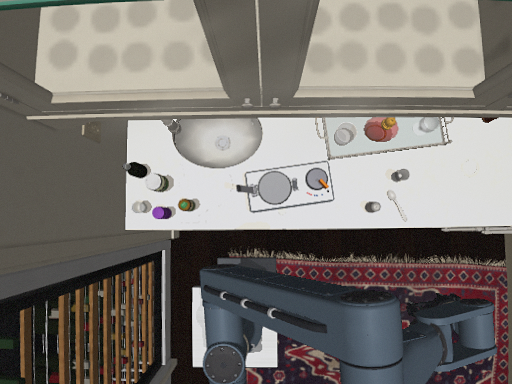

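Run:
```python
import pickle,cv2
d=pickle.load(open("s0.pkl","rb"))
def crop(n,x0,y0,x1,y1,f,o):
    im=cv2.cvtColor(d[n]["frame"],cv2.COLOR_RGB2BGR)[y0:y1,x0:x1]
    cv2.imwrite(o,cv2.resize(im,None,fx=f,fy=f,interpolation=cv2.INTER_CUBIC))
crop("top",150,80,350,230,4,"pics/topc.png")
crop("scene",150,80,350,230,4,"pics/scenec.png")
```

```text
(no output)
```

View crops.

Run:
```python
import pickle,cv2
d=pickle.load(open("s0.pkl","rb"))
def crop(n,x0,y0,x1,y1,f,o):
    im=cv2.cvtColor(d[n]["frame"],cv2.COLOR_RGB2BGR)[y0:y1,x0:x1]
    cv2.imwrite(o,cv2.resize(im,None,fx=f,fy=f,interpolation=cv2.INTER_CUBIC))
crop("top",225,145,345,220,6,"pics/topc.png")
crop("scene",225,120,365,260,5,"pics/scenec.png")
crop("top",120,120,460,230,2.3,"pics/topd.png")
```

```text
(no output)
```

View pics/topc.png

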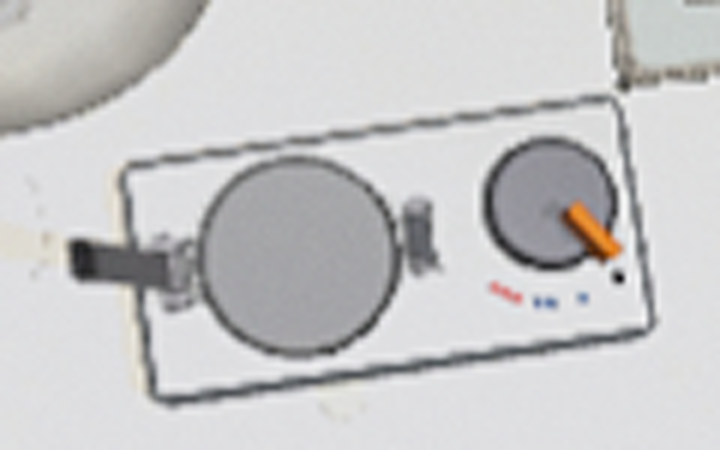

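View pics/scenec.png

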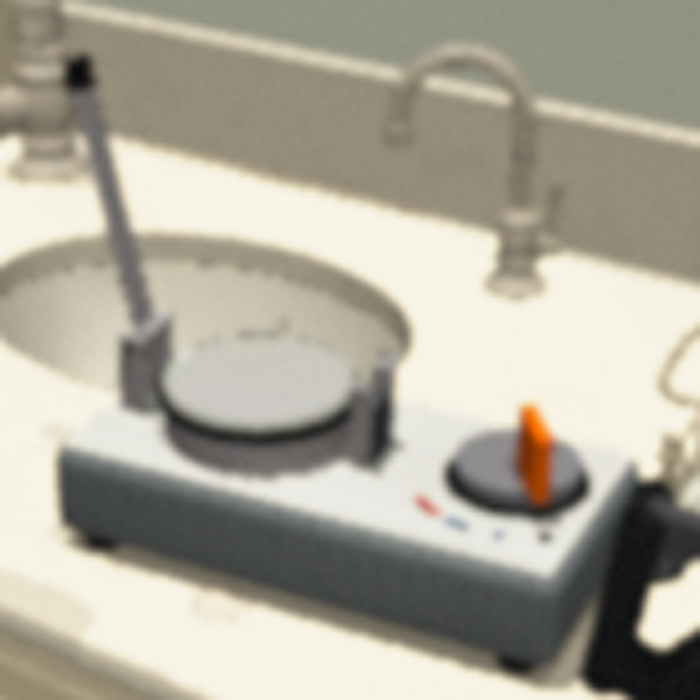

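View pics/topd.png

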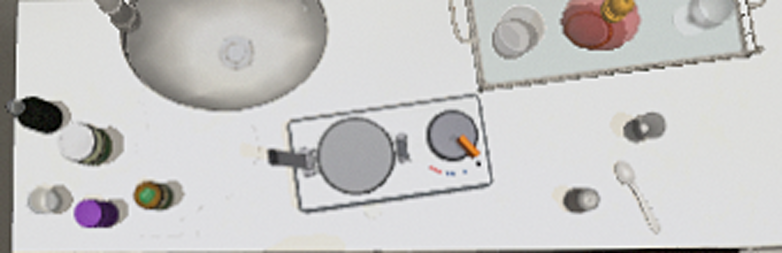

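```bash
cat > h.py <<'E'
import numpy as np, cv2, pickle
from scipy.optimize import least_squares
from scipy.spatial.transform import Rotation as R
def proj(s,P):
    W=np.asarray(s["world_from_camera"]); P=np.atleast_2d(P)
    c=(P-W[:3,3])@W[:3,:3]
    c=c*[1,-1,-1]
    return cv2.projectPoints(c,np.zeros(3),np.zeros(3),s["mtx"],s["dist_coeffs"])[0][:,0]
def mw(p,P):  # p=(x,y,yaw) mill->world
    c,s=np.cos(p[2]),np.sin(p[2]); P=np.atleast_2d(P)
    return np.c_[p[0]+c*P[:,0]-s*P[:,1],p[1]+s*P[:,0]+c*P[:,1],P[:,2]]
def clasp(a,r=.17,x=0,h=0): return np.array([x,.130-r*np.cos(a)+0*h,.114+r*np.sin(a)])
def snap(n,o,box=None,f=1):
    from station import manip
    s=manip.snapshot(n); im=cv2.cvtColor(s["frame"],cv2.COLOR_RGB2BGR)
    if box: im=im[box[1]:box[3],box[0]:box[2]]
    cv2.imwrite(o,cv2.resize(im,None,fx=f,fy=f,interpolation=cv2.INTER_CUBIC)); return s
E
python3 - <<'E'
from h import *
d=pickle.load(open("s0.pkl","rb"))
M=lambda *a:np.array(a)
T=[((122,165),(.075,.155,.07)),((615,98),(.075,-.155,.07)),((652,328),(-.075,-.155,.07)),((160,402),(-.075,.155,.07)),((300,257),(0,.055,.107)),((550,203),(.012,-.1,.084))]
S=[((258,383),(0,.055,.107)),((516,468),(.012,-.1,.084))]
a3=-.6;
ang=lambda a:(.012-.06*np.cos(a),-.1+.06*np.sin(a),.07)
T+=[((617,277),ang(-.6)),((583,298),ang(-.2)),((545,302),ang(.2)),((506,293),ang(.6))]
S+=[((545,536),ang(-.6)),((498,535),ang(-.2)),((457,523),ang(.2)),((426,505),ang(.6))]
tu=M(*[t[0] for t in T])/6+[225,145]; tp=M(*[t[1] for t in T])
su=M(*[t[0] for t in S])/5+[225,120]; sp=M(*[t[1] for t in S])
f=lambda p:np.r_[(proj(d["top"],mw(p,tp))-tu).ravel(),(proj(d["scene"],mw(p,sp))-su).ravel()]
r=least_squares(f,[.5,-.2,0],loss="soft_l1"); print(r.x, f(r.x).reshape(-1,2).round(2).tolist())
p=r.x; np.save("mill.npy",p)
tipT=M(80,258)/6+[225,145]; tipS=M(80,72)/5+[225,120]
g=lambda a:np.r_[proj(d["top"],mw(p,clasp(a[0],.165)))[0]-tipT, proj(d["scene"],mw(p,clasp(a[0],.165)))[0]-tipS]
q=least_squares(g,[1.8]); print("clasp",q.x,g(q.x).round(2))
print("hinge",mw(p,(0,.13,.114)),"tip",mw(p,clasp(q.x[0])),"catch",mw(p,(0,-.017,.126)),"dial",mw(p,(.012,-.1,.104)))
# jars from top
def ray(s,u,z):
    W=s["world_from_camera"]; n=cv2.undistortPoints(np.array([[u]],float),s["mtx"],s["dist_coeffs"])[0,0]
    v=W[:3,:3]@[n[0],-n[1],-1]; o=W[:3,3]; return (o+v*(z-o[2])/v[2]).round(3)
for n,u,z in [("nutmeg",(185,204),.105),("olive",(154,181),.11),("saltA",(373,207),.09),("saltB",(402,174),.09)]: print(n,ray(d["top"],u,z))
E
```

```text
[ 0.51832016 -0.2106301   0.14270238] [[-0.85, -0.39], [1.74, -2.08], [2.46, 0.55], [-1.06, 1.27], [0.29, -0.28], [0.98, -0.61], [0.79, -0.37], [0.85, -0.4], [0.63, -0.06], [0.68, -0.2], [-0.97, -2.58], [-0.24, -2.18], [-0.64, 0.25], [-0.4, 0.1], [-0.69, 0.29], [-0.83, 0.27]]
clasp [1.80352752] [ 1.31  0.57 -1.47 -1.72]
hinge [[ 0.49983175 -0.08195151  0.114     ]] tip [[ 0.49425563 -0.04314194  0.27941682]] catch [[ 0.52073788 -0.2274573   0.126     ]] dial [[ 0.54442004 -0.307907    0.104     ]]
nutmeg [0.456 0.161 0.105]
olive [0.537 0.271 0.11 ]
saltA [ 0.44  -0.501  0.09 ]
saltB [ 0.557 -0.61   0.09 ]
```

```bash
cat >> h.py <<'E'
def st(target=None,yaw=None):
    from station import manip
    s=manip.sense(); p=np.load("mill.npy"); t=s["tcp_pos"]
    c,n=np.cos(p[2]),np.sin(p[2]); d=t[:2]-p[:2]
    m=np.array([c*d[0]+n*d[1],-n*d[0]+c*d[1],t[2]])
    Rm=R.from_euler('z',-p[2])*R.from_quat(s["tool_rot"])
    ax=Rm.as_matrix(); y=np.arctan2(ax[1,0],ax[0,0])
    print("t %.2f mill-tcp"%s["t"],(m*1e3).round(1),"yaw %.3f tilt"%y,ax[:,2].round(3),"F",s["force"].round(1),"gap %.2f"%s["finger_gap"],"q",s["q"].round(2))
    if target is not None:
        print(" shift tool mm",(ax.T@(np.array(target)-m*1e3)).round(1))
    if yaw is not None: print(" rz",round(-(yaw-y),3))
    return s,m
E
python3 -c "
from h import *
st((0,220,360),0)"
```

```text
t 0.15 mill-tcp [-420.6 -339.1  230.5] yaw 0.100 tilt [ 0.     0.002 -1.   ] F [0.6 0.2 0.1] gap 1.00 q [-1.51  0.53  1.43  0.    1.18 -0.18]
 shift tool mm [ 474.4 -514.5 -128.4]
 rz 0.1
```

Request:
{"op": "servo_tool", "data": {"motion": [[0, 0, -30, 0, 0, 0.05, -1], [0, 0, -30, 0, 0, 0.05, -1], [0, 0, -30, 0, 0, 0, -1], [0, 0, -30, 0, 0, 0, -1], [0, 0, -15, 0, 0, 0, -1]], "grip_force": 40}}

```text
t: 0.57
tcp_pos: [0.1499, -0.6021, 0.3616]
tool_rot: [0.998, 0.069, 0.0, -0.012]
force: [-0.1, -0.9, 0.5]
finger_gap: 0.301
```

```bash
python3 -c "
from h import *
st((0,220,360),0)"
```

```text
t 0.57 mill-tcp [-420.4 -335.1  361.6] yaw -0.005 tilt [ 0.002  0.023 -1.   ] F [-0.1 -0.9  0.5] gap 0.30 q [-1.51  0.42  1.25  0.    1.49 -0.07]
 shift tool mm [ 417.4 -557.1   15.3]
 rz -0.005
```

Request:
{"op": "servo_tool", "data": {"motion": [[22, -30, 0, 0, 0, 0, -1], [24, -32, 0, 0, 0, 0, -1], [24, -32, 0, 0, 0, 0, -1], [24, -32, 0, 0, 0, 0, -1], [24, -32, 0, 0, 0, 0, -1], [24, -32, 0, 0, 0, 0, -1], [24, -32, 0, 0, 0, 0, -1], [24, -32, 0, 0, 0, 0, -1], [24, -32, 0, 0, 0, 0, -1], [24, -32, 0, 0, 0, 0, -1], [24, -32, 0, 0, 0, 0, -1], [24, -32, 0, 0, 0, 0, -1]]}}

```text
t: 1.57
tcp_pos: [0.3847, -0.1785, 0.3681]
tool_rot: [0.998, 0.06, -0.0, -0.005]
force: [1.4, -0.2, -0.5]
finger_gap: -0.0
```

```bash
python3 -c "
from h import *
st((0,220,360),0)"
```

```text
t 1.57 mill-tcp [-127.7   50.9  368.1] yaw -0.023 tilt [ 0.001  0.01  -1.   ] F [ 1.4 -0.2 -0.5] gap -0.00 q [-0.7   0.09  1.7   0.01  1.36  0.74]
 shift tool mm [ 123.9 -171.9    9.9]
 rz -0.023
```

Request:
{"op": "servo_tool", "data": {"motion": [[14, -36, 0, 0, 0, 0, -1], [18, -36, 0, 0, 0, -0.01, -1], [24, -32, 0, 0, 0, -0.01, -1], [24, -26, 0, 0, 0, 0, -1], [20, -20, 0, 0, 0, 0, -1], [12, -12, 2, 0, 0, 0, -1], [0, 0, 0, 0, 0, 0, -1]]}}

```text
t: 2.15
tcp_pos: [0.4772, 0.0139, 0.3675]
tool_rot: [0.997, 0.075, 0.001, -0.006]
force: [0.0, -0.1, 0.3]
finger_gap: -0.002
```

```bash
python3 -c "
from h import *
st((0,220,245),0)
snap('wrist','pics/w1.png',f=1.5);snap('scene','pics/s1.png',(170,80,370,240),4)"
```

```text
t 2.15 mill-tcp [ -8.8 228.1 367.5] yaw 0.008 tilt [ 0.002  0.012 -1.   ] F [ 0.  -0.1  0.3] gap -0.00 q [-0.21  0.18  1.59  0.01  1.37  1.2 ]
 shift tool mm [  8.4   9.7 122.4]
 rz 0.008
```

View pics/w1.png

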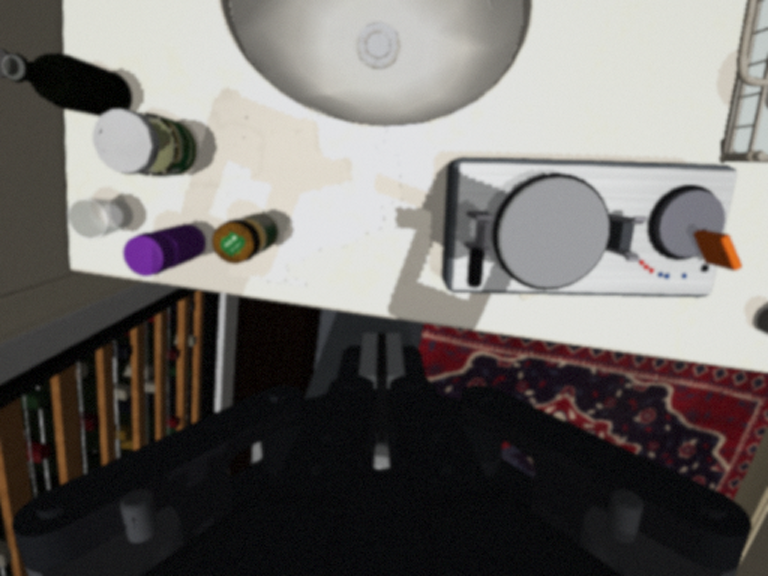

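View pics/s1.png

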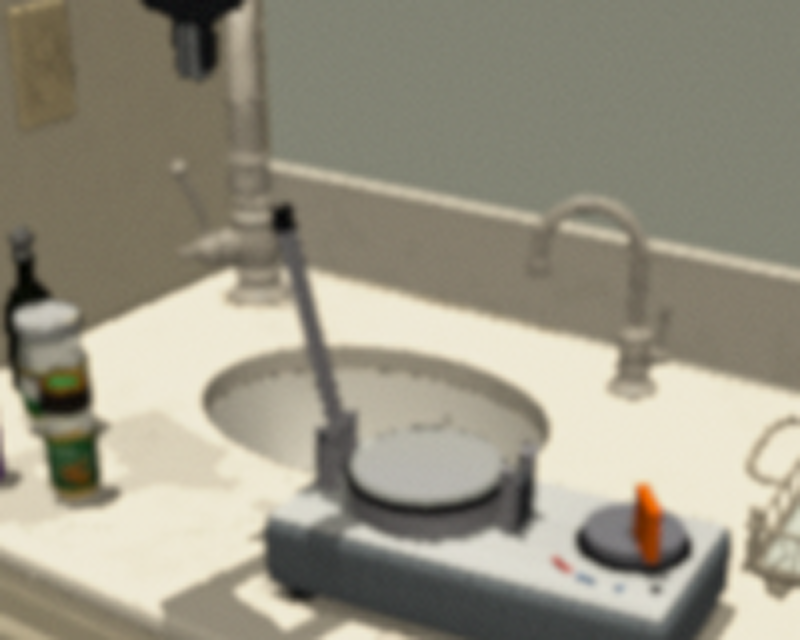

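Run:
```python
from h import *
from station import manip
s=manip.snapshot("wrist"); p=np.load("mill.npy")
ang=lambda a:(.012-.06*np.cos(a),-.1+.06*np.sin(a),.07)
P=np.array([ang(-.6),ang(-.2),ang(.2),ang(.6),(0,.055,.107),(.012,-.1,.084),(.075,.155,.07),(-.075,.155,.07),(.075,-.155,.07),(-.075,-.155,.07)])
U=np.array([(705,268),(684,275),(664,275),(646,267),(552,233),(687,221),(456,159),(448,289),(735,167),(716,296)])/1.5
f=lambda q:(proj(s,mw(q,P))-U).ravel()
print(f(p).reshape(-1,2).round(1).tolist())
r=least_squares(f,p,loss="soft_l1"); print(p,r.x,f(r.x).reshape(-1,2).round(1).tolist())
np.save("mill_w.npy",r.x)
print(mw(p,(.012,-.1,.1)),mw(r.x,(.012,-.1,.1)))
for a in (1.7,1.8,1.9): print(a,proj(s,mw(r.x,clasp(a)))[0]*1.5)
```

```text
[[-0.4, 0.0], [-0.0, 0.6], [-0.3, 0.5], [-0.1, 0.3], [2.6, 2.9], [3.9, 2.6], [-1.6, 0.2], [-0.7, 6.0], [5.9, -1.5], [-0.5, 2.7]]
[ 0.51832016 -0.2106301   0.14270238] [ 0.52021423 -0.21024628  0.13706627] [[-0.5, -0.6], [-0.1, -0.1], [-0.4, -0.4], [-0.1, -0.6], [2.7, 1.4], [4.0, 1.7], [-1.3, -1.6], [-1.0, 4.5], [6.3, -2.2], [-0.7, 2.2]]
[[ 0.54442004 -0.307907    0.1       ]] [[ 0.54576544 -0.30766875  0.1       ]]
1.7 [512.19246475 274.5848925 ]
1.8 [482.0143792  272.97140831]
1.9 [452.6959263  270.78465532]
```

Request:
{"op": "servo_tool", "data": {"motion": [[4, 5, 30, 0, 0, 0, -1], [4, 5, 35, 0, 0, 0, -1], [0, 0, 35, 0, 0, 0, -1], [0, 0, 20, 0, 0, 0, -1], [0, 0, 5, 0, 0, 0, -1], [0, 0, 0, 0, 0, 0, -1]]}}

```text
t: 2.8
tcp_pos: [0.4847, -0.0056, 0.2422]
tool_rot: [0.998, 0.068, 0.004, -0.003]
force: [-0.1, -0.2, 0.3]
finger_gap: 0.005
```

```bash
python3 -c "
from h import *
st((0,138,240),0)
snap('wrist','pics/w2.png',f=1.5);snap('scene','pics/s2.png',(170,80,370,240),4)"
```

```text
t 2.80 mill-tcp [ -4.1 207.7 242.2] yaw -0.007 tilt [ 0.008  0.005 -1.   ] F [-0.1 -0.2  0.3] gap 0.00 q [-0.25  0.32  1.77  0.01  1.05  1.18]
 shift tool mm [ 4.6 69.7  2. ]
 rz -0.007
```

View pics/w2.png

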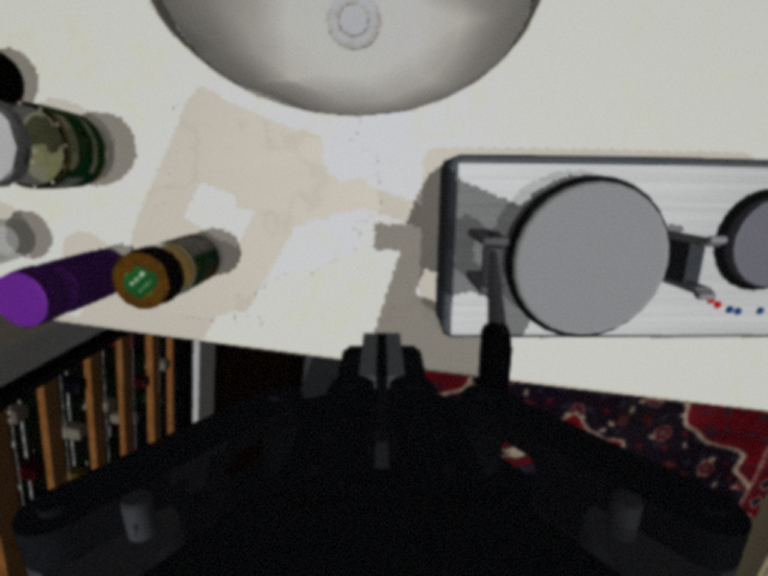

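View pics/s2.png

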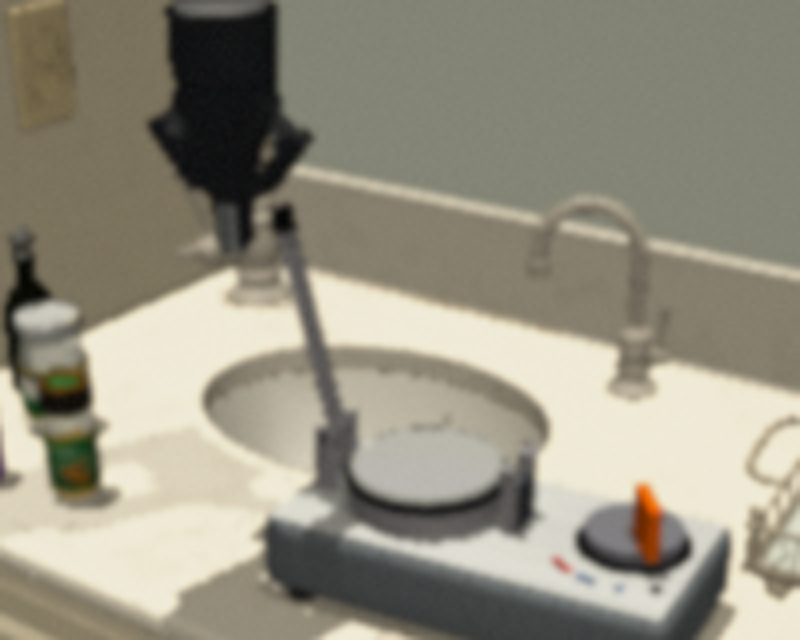

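Request:
{"op": "servo_tool", "data": {"motion": [[4, 6, -8, 0, 0, 0, -1], [2, 10, -6, 0, 0, 0, -1], [0, 12, 0, 0, 0, 0, -1], [0, 12, 0, 0, 0, 0, -1], [0, 12, 0, 0, 0, 0, -1], [0, 12, 0, 0, 0, 0, -1], [0, 0, 0, 0, 0, 0, -1]]}}

```text
t: 3.48
tcp_pos: [0.5044, -0.0763, 0.2661]
tool_rot: [0.998, 0.068, 0.012, 0.001]
force: [0.0, -0.6, -0.2]
finger_gap: 0.0
```

```bash
python3 -c "
from h import *
st((0,138,240),0)
snap('scene','pics/s3.png',(170,80,370,240),4)"
```

```text
t 3.48 mill-tcp [  5.4 135.  266.1] yaw -0.007 tilt [ 0.024 -0.004 -1.   ] F [ 0.  -0.6 -0.2] gap 0.00 q [-0.37  0.32  1.69  0.01  1.11  1.06]
 shift tool mm [-6.  -3.1 26. ]
 rz -0.007
```

View pics/s3.png

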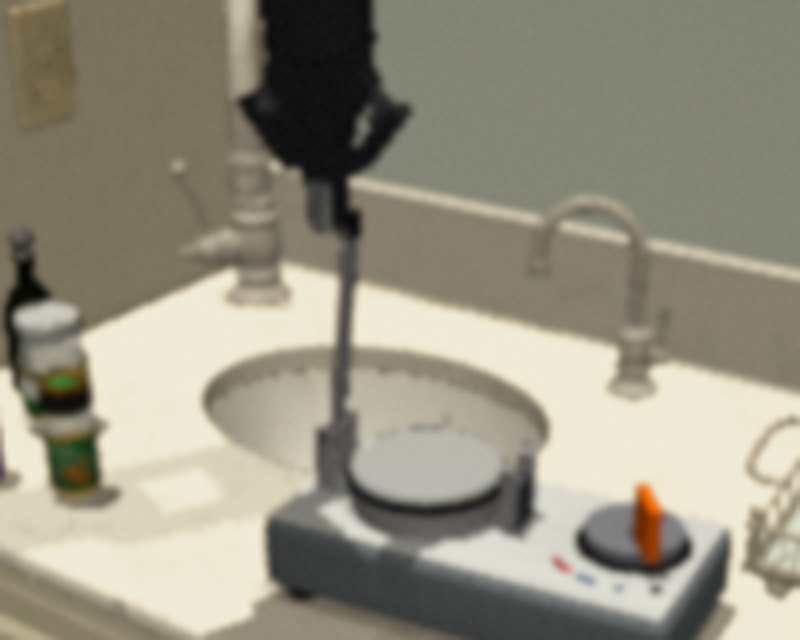

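Request:
{"op": "servo_tool", "data": {"motion": [[-2, 8, 14, 0, -0.012, 0, -1], [-2, 12, 12, 0, -0.012, 0, -1], [-2, 14, 10, 0, 0, 0, -1], [0, 12, 6, 0, 0, 0, -1], [0, 11, 6, 0, 0, 0, -1], [0, 10, 7, 0, 0, 0, -1], [0, 0, 0, 0, 0, 0, -1]]}}

```text
t: 4.12
tcp_pos: [0.508, -0.149, 0.2039]
tool_rot: [0.998, 0.069, -0.002, 0.001]
force: [-0.1, -0.7, -0.4]
finger_gap: -0.005
```

```bash
python3 -c "
from h import *
st((0,42,187),0)
snap('scene','pics/s4.png',(170,80,370,240),4)"
```

```text
t 4.12 mill-tcp [ -1.5  62.5 203.9] yaw -0.005 tilt [-0.004 -0.002 -1.   ] F [-0.1 -0.7 -0.4] gap -0.00 q [-0.49  0.44  1.7  -0.    1.01  0.94]
 shift tool mm [ 1.6 20.4 16.9]
 rz -0.005
```

View pics/s4.png

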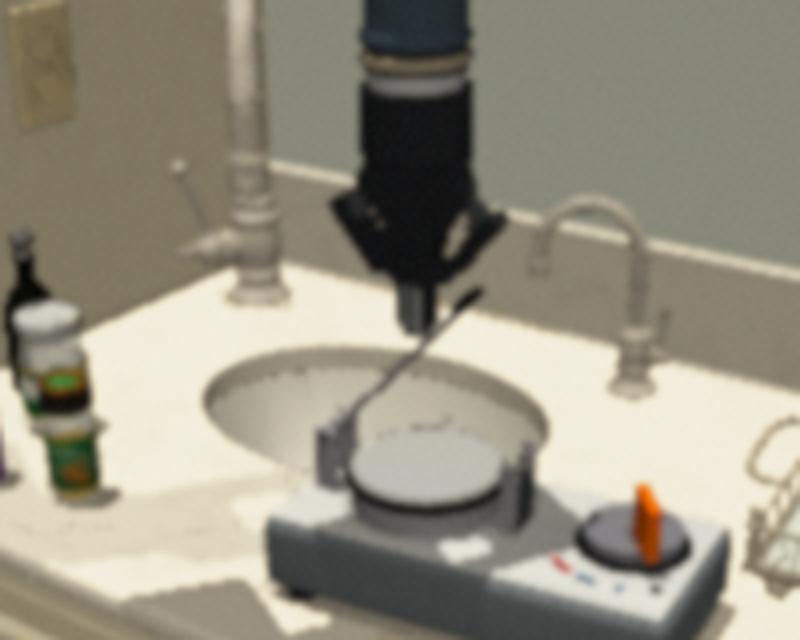

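Request:
{"op": "servo_tool", "data": {"motion": [[0, 10, 7, 0, 0, 0, -1], [0, 10, 10, 0, 0, 0, -1], [0, 8, 10, 0, 0, 0, -1], [0, 5, 12, 0, 0, 0, -1], [0, 4, 11, 0, 0, 0, -1], [0, 2, 10, 0, 0, 0, -1], [0, 0, 0, 0, 0, 0, -1]]}}

```text
t: 4.75
tcp_pos: [0.513, -0.1901, 0.1383]
tool_rot: [0.998, 0.069, -0.002, 0.0]
force: [0.6, -1.2, 0.2]
finger_gap: 0.005
```

```bash
python3 -c "
from h import *
st((0,19,115),0)"
```

```text
t 4.75 mill-tcp [ -2.3  21.1 138.3] yaw -0.004 tilt [-0.004 -0.001 -1.   ] F [ 0.6 -1.2  0.2] gap 0.00 q [-0.56  0.55  1.71 -0.    0.88  0.88]
 shift tool mm [ 2.4  2.1 23.3]
 rz -0.004
```

Request:
{"op": "servo_tool", "data": {"motion": [[1, 1, 7, 0, 0, 0, -1], [1, 1, 6, 0, 0, 0, -1], [0, 0, 5, 0, 0, 0, -1], [0, 0, 4, 0, 0, 0, -1], [0, 0, 3, 0, 0, 0, -1], [0, 0, 2, 0, 0, 0, -1], [0, 0, 0, 0, 0, 0, -1]]}}

```text
t: 5.33
tcp_pos: [0.516, -0.1922, 0.1177]
tool_rot: [0.997, 0.071, -0.001, 0.002]
force: [0.2, -0.0, 0.3]
finger_gap: 0.002
```

```bash
python3 -c "
from h import *
st((0,19,115),0)
snap('scene','pics/s5.png',(230,120,380,240),5);snap('wrist','pics/w5.png',f=1.5)"
```

```text
t 5.33 mill-tcp [  0.4  18.5 117.7] yaw -0.001 tilt [-0.003 -0.004 -1.   ] F [ 0.2 -0.   0.3] gap 0.00 q [-0.56  0.59  1.72 -0.01  0.83  0.88]
 shift tool mm [-0.3 -0.5  2.7]
 rz -0.001
```

View pics/s5.png

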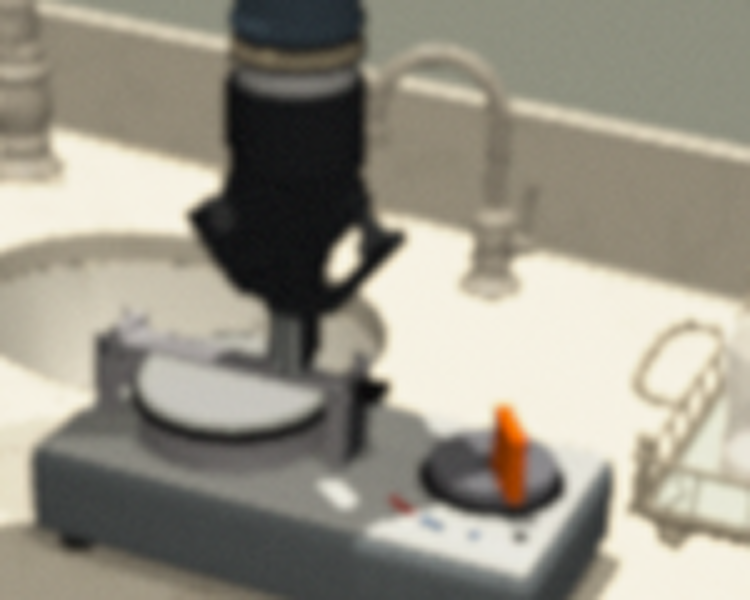

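View pics/w5.png

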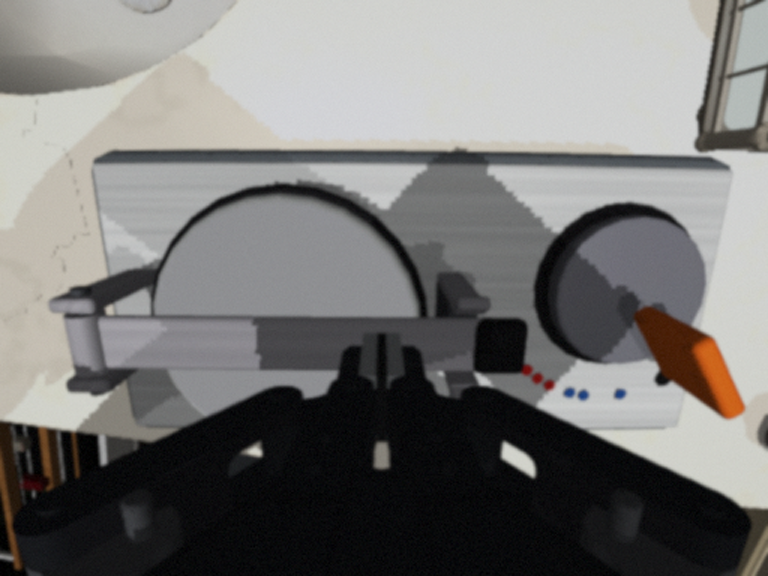

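Request:
{"op": "servo_tool", "data": {"motion": [[0, 0, 3, 0, 0, 0, -1], [0, 0, 3, 0, 0, 0, -1], [0, 0, 2, 0, 0, 0, -1]]}}

```text
t: 5.68
tcp_pos: [0.5166, -0.1924, 0.1163]
tool_rot: [0.997, 0.072, -0.001, 0.003]
force: [-3.8, 0.8, 13.4]
finger_gap: -0.003
```

```bash
python3 -c "
from h import *
st((0,19,115),0)"
```

```text
t 5.68 mill-tcp [  0.9  18.3 116.3] yaw 0.001 tilt [-0.002 -0.006 -1.   ] F [-3.8  0.8 13.4] gap -0.00 q [-0.56  0.59  1.72 -0.01  0.82  0.88]
 shift tool mm [-0.9 -0.7  1.3]
 rz 0.001
```

Request:
{"op": "servo_tool", "data": {"motion": [[0, 0, 1, 0, 0, 0, -1], [0, 0, 1, 0, 0, 0, -1], [0, 0, 1, 0, 0, 0, -1]]}}

```text
t: 5.93
tcp_pos: [0.5166, -0.1924, 0.1163]
tool_rot: [0.997, 0.072, -0.0, 0.004]
force: [-3.1, 0.7, 13.6]
finger_gap: 0.002
```

Request:
{"op": "servo_tool", "data": {"motion": [[0, 0, -12, 0, 0, 0, -1], [0, 0, -20, 0, 0, 0, -1], [0, 0, -20, 0, 0, 0, -1], [0, 0, -6, 0, 0, 0, -1], [0, 0, 0, 0, 0, 0, -1]]}}

```text
t: 6.35
tcp_pos: [0.516, -0.1909, 0.1725]
tool_rot: [0.997, 0.073, -0.002, 0.002]
force: [0.5, -0.8, 0.0]
finger_gap: 0.004
```

```bash
python3 -c "
from h import *
st((0,-150,175),.6)
snap('wrist','pics/w6.png',f=1.5)"
```

```text
t 6.35 mill-tcp [  0.5  19.9 172.5] yaw 0.003 tilt [-0.004 -0.005 -1.   ] F [ 0.5 -0.8  0. ] gap 0.00 q [-0.55  0.51  1.68 -0.01  0.96  0.88]
 shift tool mm [ -1.  169.9  -1.7]
 rz -0.597
```

View pics/w6.png

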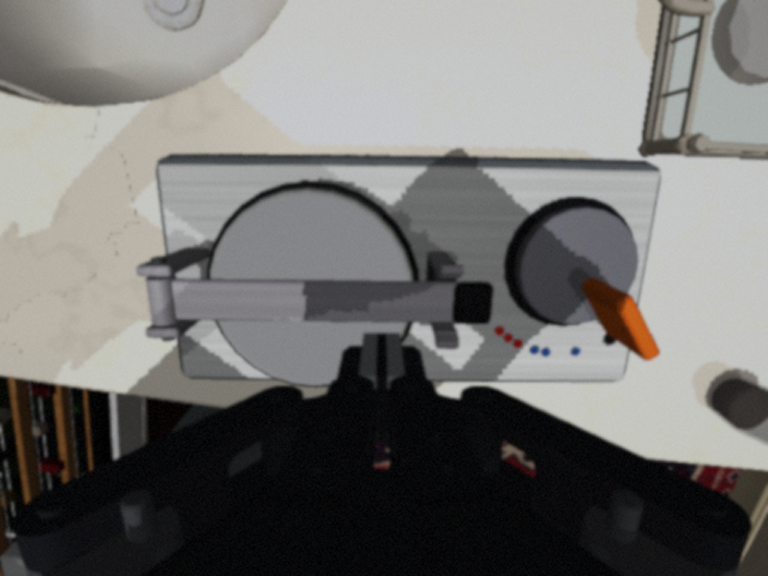

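Request:
{"op": "servo_tool", "data": {"motion": [[0, 20, 0, 0, 0, 0, -1], [0, 25, -2, 0, 0, 0, -1], [0, 25, 0, 0, 0, 0, -1], [0, 25, 0, 0, 0, 0, -1], [0, 25, 0, 0, 0, 0, -1], [0, 20, 0, 0, 0, 0, -1], [0, 12, 0, 0, 0, 0, -1], [0, 6, 0, 0, 0, 0, -1], [0, 0, 0, 0, 0, 0, -1]]}}

```text
t: 7.15
tcp_pos: [0.5342, -0.3478, 0.1583]
tool_rot: [0.997, 0.074, -0.01, -0.006]
force: [-0.4, -0.2, -0.1]
finger_gap: 0.001
```

Request:
{"op": "servo_tool", "data": {"motion": [[0, 0, 0, 0, 0, -0.1, -1], [0, 0, 0, 0, 0, -0.1, -1], [0, 0, 0, 0, 0, -0.1, -1], [0, 0, 0, 0, 0, -0.1, -1], [0, 0, 0, 0, 0, -0.1, -1], [0, 0, 0, 0, 0, -0.08, -1], [0, 0, 0, 0, 0, 0, -1]]}}

```text
t: 7.73
tcp_pos: [0.5307, -0.3364, 0.153]
tool_rot: [0.928, 0.371, -0.011, -0.017]
force: [1.0, -0.3, 0.0]
finger_gap: 0.003
```

```bash
python3 -c "
from h import *
st((0,-150,98),.6)
snap('wrist','pics/w7.png',f=1.5)
s=snap('scene','pics/s7.png',(230,120,380,240),5)"
```

```text
t 7.73 mill-tcp [  -5.6 -126.2  153. ] yaw 0.619 tilt [-0.028  0.028 -0.999] F [ 1.  -0.3  0. ] gap 0.00 q [-0.74  0.64  1.46 -0.    1.08  0.07]
 shift tool mm [-8.8 24.8 54.1]
 rz 0.019
```

View pics/w7.png

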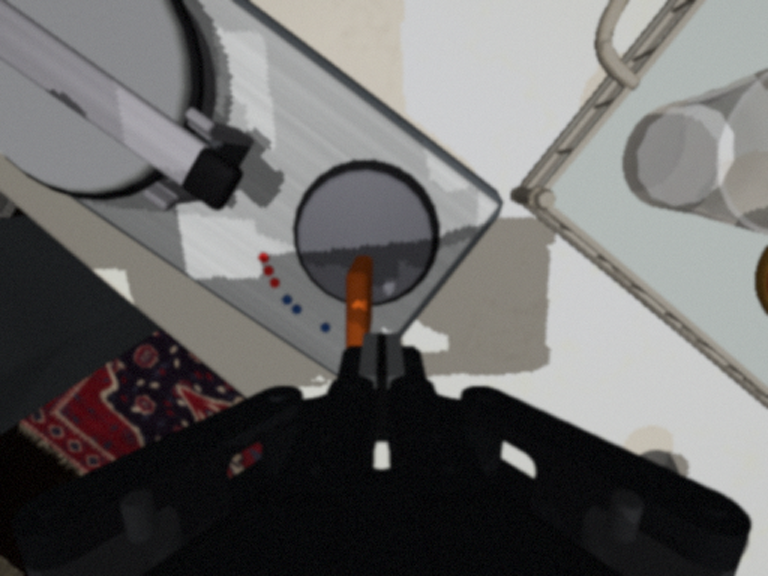

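View pics/s7.png

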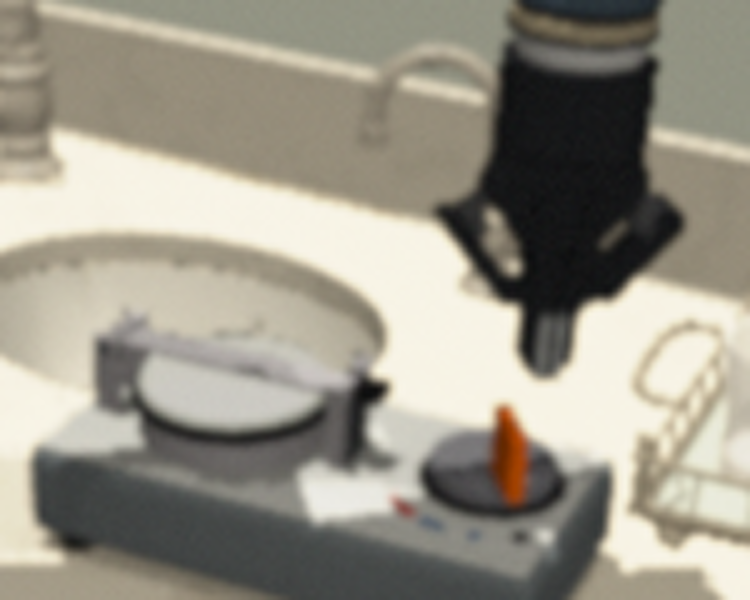

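```bash
cat >> h.py <<'E'
def go(target,yaw):
    s,m=st()
    p=np.load("mill.npy")
    Rm=R.from_euler('z',-p[2])*R.from_quat(s["tool_rot"])
    Rd=R.from_euler('z',yaw)*R.from_euler('x',np.pi)
    print(" shift",Rm.inv().apply(np.array(target)-m*1e3).round(1)," rot",(Rm.inv()*Rd).as_rotvec().round(3))
E
python3 -c "
from h import *
go((-1,-146,150),.6)"
```

```text
t 7.83 mill-tcp [  -5.6 -126.5  153. ] yaw 0.615 tilt [-0.028  0.028 -0.999] F [-0.2 -0.1 -0.5] gap -0.00 q [-0.74  0.64  1.46 -0.    1.08  0.08]
 shift [-7.4 18.7  2.3]  rot [-0.039  0.007  0.015]
```

Request:
{"op": "servo_tool", "data": {"motion": [[-4, 10, 0, -0.02, 0.004, 0.008, -1], [-3, 9, 0, -0.02, 0.003, 0.007, -1], [0, 0, 0, 0, 0, 0, -1], [0, 0, 0, 0, 0, 0, -1]]}}

```text
t: 8.17
tcp_pos: [0.5396, -0.356, 0.1523]
tool_rot: [0.933, 0.36, 0.001, 0.002]
force: [0.6, 1.1, 0.2]
finger_gap: 0.001
```

```bash
python3 -c "
from h import *
go((-1,-146,97),.6)
s=snap('wrist','pics/w8.png',f=1.5)
p=np.load('mill.npy')
ang=lambda a:(.012-.06*np.cos(a),-.1+.06*np.sin(a),.07)
for q in (p,np.load('mill_w.npy')): print((proj(s,mw(q,[ang(-.2),ang(.2),ang(.6),(.012,-.1,.084),(.012-.048*np.cos(.6),-.1-.048*np.sin(.6),.124),(.012-.008*np.cos(.6),-.1-.008*np.sin(.6),.124)]))*1.5).round(0).tolist())
"
```

```text
t 8.17 mill-tcp [   0.4 -146.9  152.3] yaw 0.595 tilt [ 0.003 -0.004 -1.   ] F [0.6 1.1 0.2] gap 0.00 q [-0.76  0.65  1.45 -0.    1.04  0.08]
 shift [-0.7 -1.8 55.3]  rot [ 0.005 -0.    -0.005]
[[286.0, 329.0], [250.0, 307.0], [225.0, 274.0], [317.0, 239.0], [310.0, 356.0], [305.0, 271.0]]
[[286.0, 327.0], [251.0, 305.0], [226.0, 271.0], [319.0, 236.0], [310.0, 354.0], [306.0, 268.0]]
```

View pics/w8.png

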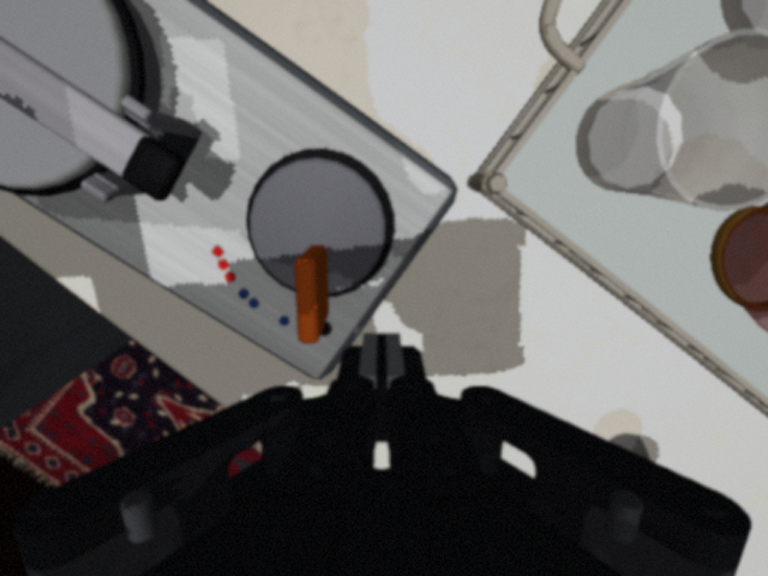

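Run:
```python
from h import *
from station import manip
s=manip.snapshot("wrist"); p=np.load("mill.npy"); e=manip.sense()
print("tcp",proj(s,e["tcp_pos"])*1.5, (s["world_from_camera"][:3,3]-e["tcp_pos"]).round(4))
ang=lambda a:(.012-.06*np.cos(a),-.1+.06*np.sin(a),.07)
P=np.array([ang(-.2),ang(.2),ang(.6),(.012,-.1,.084),(.012-.048*np.cos(.6),-.1-.048*np.sin(.6),.124),(.075,-.155,.07),(-.075,-.155,.07),(0,-.04,.1185)])
U=np.array([(284,320),(249,298),(223,264),(320,224),(309,335),(455,186),(320,376),(145,186)])/1.5
print(((proj(s,mw(p,P))-U)*1.5).round(0).tolist())
f=lambda q:(proj(s,mw(q,P)+[0,0,q[3]])-U).ravel()
r=least_squares(f,[*p,0],loss="soft_l1"); print(r.x,(f(r.x)*1.5).reshape(-1,2).round(0).tolist())
im=cv2.resize(s["frame"],None,fx=1.5,fy=1.5)[...,::-1].copy()
cor=[mw(p,[(x*.075,y*.155,z) for x,y in ((1,1),(1,-1),(-1,-1),(-1,1))]) for z in (.07,.0)]
for c in cor: cv2.polylines(im,[(proj(s,c)*1.5).astype(np.int32)],True,(0,255,0))
t=np.linspace(0,6.28,60)
for z in (.07,.084):
  cv2.polylines(im,[(proj(s,mw(p,np.c_[.012+.036*np.cos(t),-.1+.036*np.sin(t),0*t+z]))*1.5).astype(np.int32)],True,(255,0,255))
cv2.imwrite("pics/ov.png",im)
```

```text
tcp [[379.29168381 357.99357891]] [0.0493 0.0449 0.1426]
[[1.0, 9.0], [1.0, 9.0], [2.0, 10.0], [-3.0, 14.0], [0.0, 21.0], [14.0, 9.0], [2.0, 24.0], [27.0, 9.0]]
[ 0.51617628 -0.20438161  0.1709454  -0.01049473] [[-1.0, -5.0], [-0.0, -3.0], [0.0, -0.0], [-9.0, 2.0], [-4.0, 2.0], [1.0, -5.0], [1.0, 8.0], [25.0, 0.0]]
```

View pics/ov.png

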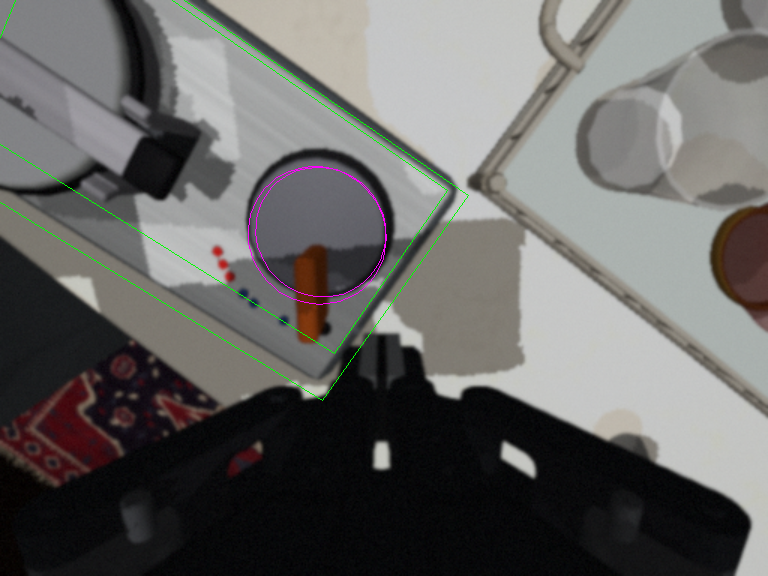

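Request:
{"op": "servo_tool", "data": {"motion": [[2, 0, 15, 0, 0, 0, -1], [1, 0, 18, 0, 0, 0, -1], [0, 0, 12, 0, 0, 0, -1], [0, 0, 7, 0, 0, 0, -1], [0, 0, 1, 0, 0, 0, -1], [0, 0, 0, 0, 0, 0, -1]]}}

```text
t: 8.77
tcp_pos: [0.5427, -0.3551, 0.0984]
tool_rot: [0.933, 0.36, 0.002, 0.003]
force: [1.2, -1.0, -0.1]
finger_gap: 0.003
```

```bash
python3 -c "
from h import *
go((1.8,-143.4,97),.6)
s=snap('wrist','pics/w9.png',f=1.5)
s=snap('scene','pics/s9.png',(230,120,380,240),5)
"
```

```text
t 8.77 mill-tcp [   3.6 -146.4   98.4] yaw 0.593 tilt [ 0.005 -0.006 -1.   ] F [ 1.2 -1.  -0.1] gap 0.00 q [-0.75  0.72  1.48 -0.    0.94  0.08]
 shift [ 0.2 -3.5  1.4]  rot [ 0.007 -0.001 -0.007]
```

View pics/w9.png

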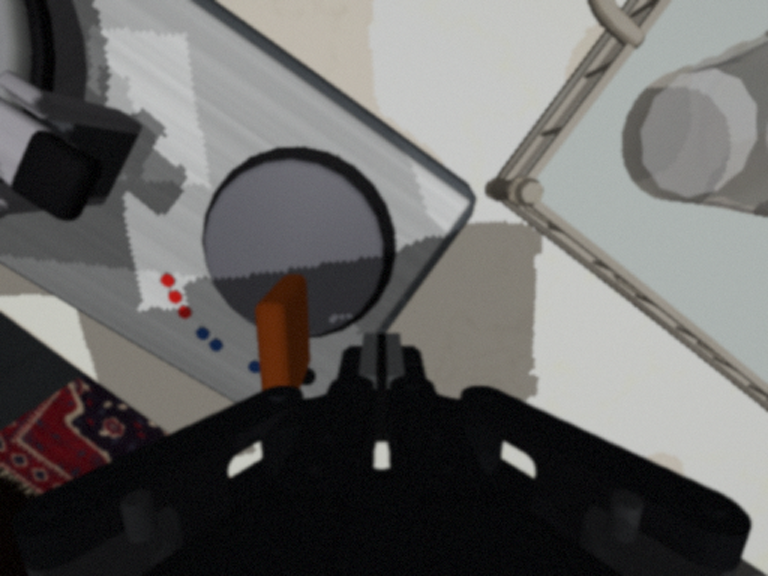

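View pics/s9.png

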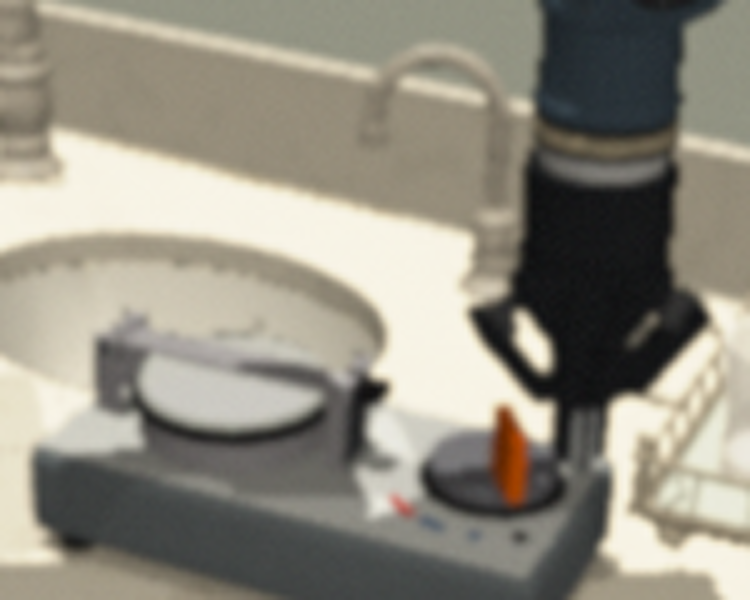

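Request:
{"op": "servo_tool", "data": {"motion": [[0, -5, -3, 0, 0, 0, -1], [0, -4, -2, 0, 0, 0, -1], [0, -3, 0, 0, 0, 0, -1], [0, 0, 0, 0, 0, 0, -1]]}}

```text
t: 9.2
tcp_pos: [0.535, -0.3464, 0.107]
tool_rot: [0.933, 0.36, 0.003, 0.006]
force: [-1.2, 0.2, -0.2]
finger_gap: 0.001
```

```bash
cat >> h.py <<'E'
def dial(phi,r=33,b=18,z=103): # finger centre target for lug angle phi
    return (12-r*np.cos(phi)-b*np.sin(phi),-100+r*np.sin(phi)-b*np.cos(phi),z)
E
python3 -c "
from h import *
go(dial(-.6),.6)
s=snap('wrist','pics/w10.png',f=1.5)
"
```

```text
t 9.20 mill-tcp [  -2.8 -136.8  107. ] yaw 0.593 tilt [ 0.008 -0.01  -1.   ] F [-1.2  0.2 -0.2] gap 0.00 q [-0.75  0.69  1.51 -0.    0.93  0.09]
 shift [-0.1 -4.1  3.9]  rot [ 0.013 -0.001 -0.007]
```

View pics/w10.png

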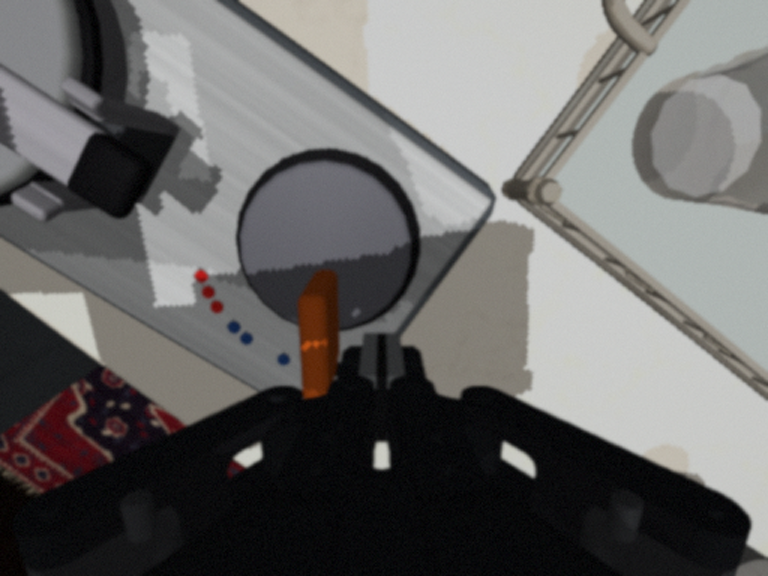

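Request:
{"op": "servo_tool", "data": {"motion": [[0, -3, 3, 0.01, 0, 0, -1], [0, -3, 0, 0, 0, 0, -1], [-1, -3, 0, 0, 0, 0.05, -1], [-2, -4, 0, 0, 0, 0.1, -1], [-2, -4, 0, 0, 0, 0.1, -1]]}}

```text
t: 9.67
tcp_pos: [0.5257, -0.3416, 0.1053]
tool_rot: [0.972, 0.236, 0.006, 0.009]
force: [1.8, -3.0, -1.8]
finger_gap: 0.005
```

```bash
python3 -c "
from h import *
go(dial(-.2),.2)
s=snap('wrist','pics/w11.png',f=1.5)
"
```

```text
t 9.67 mill-tcp [ -11.4 -130.7  105.3] yaw 0.335 tilt [ 0.014 -0.016 -1.   ] F [ 1.8 -3.  -1.8] gap 0.00 q [-0.75  0.68  1.55  0.    0.89  0.34]
 shift [-3.  -7.9  2.1]  rot [ 0.019 -0.009  0.135]
```

View pics/w11.png

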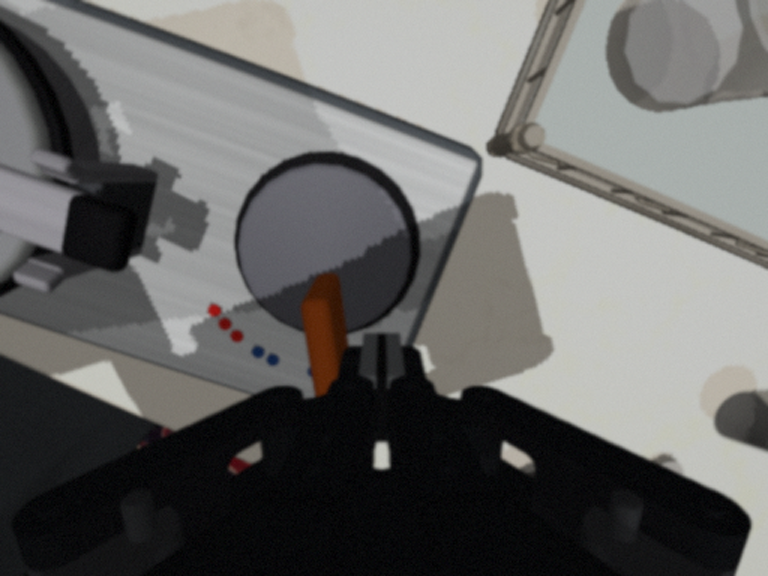

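Request:
{"op": "servo_tool", "data": {"motion": [[-2, -6, 1, 0.01, 0, 0.05, -1], [-2, -6, 0, 0, 0, 0.08, -1], [-2, -6, 0, 0, 0, 0.1, -1], [-2, -6, 0, 0, 0, 0.1, -1]]}}

```text
t: 10.05
tcp_pos: [0.5133, -0.3286, 0.105]
tool_rot: [0.998, 0.069, 0.01, 0.01]
force: [0.8, -5.3, -2.6]
finger_gap: -0.001
```

```bash
python3 -c "
from h import *
go(dial(.2),-.2)
s=snap('wrist','pics/w12.png',f=1.5)
"
```

```text
t 10.05 mill-tcp [ -21.8 -116.1  105. ] yaw -0.004 tilt [ 0.019 -0.021 -1.   ] F [ 0.8 -5.3 -2.6] gap -0.00 q [-0.75  0.66  1.6   0.    0.85  0.68]
 shift [-2.2 -5.   1.9]  rot [ 0.019 -0.021  0.196]
```

View pics/w12.png

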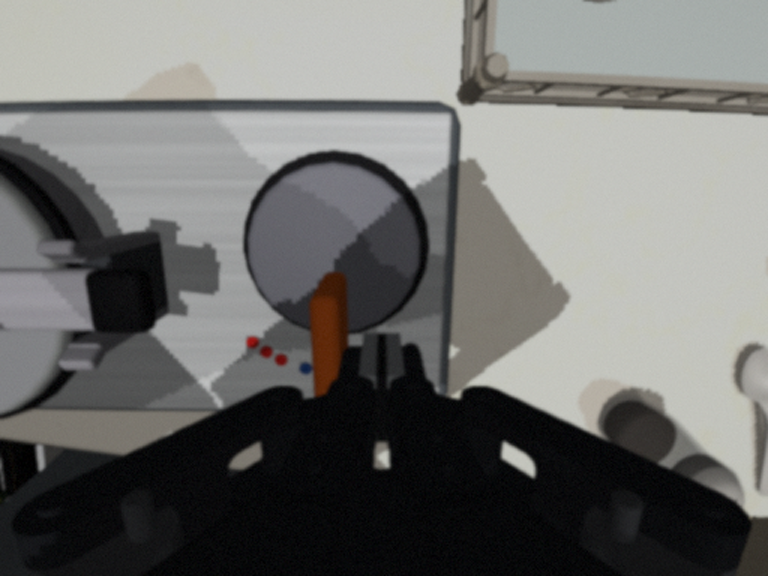

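Request:
{"op": "servo_tool", "data": {"motion": [[-2, -5, 1, 0.01, -0.01, 0.1, -1], [-2, -6, 1, 0.01, -0.01, 0.1, -1], [-2, -6, 0, 0, 0, 0.1, -1], [-2, -6, 0, 0, 0, 0.1, -1]]}}

```text
t: 10.43
tcp_pos: [0.5064, -0.3123, 0.1047]
tool_rot: [0.991, -0.132, 0.002, 0.005]
force: [-1.0, -6.2, -2.4]
finger_gap: 0.002
```

```bash
python3 -c "
from h import *
go(dial(.64),-.64)
s=snap('wrist','pics/w13.png',f=1.5)
"
```

```text
t 10.43 mill-tcp [-26.2 -99.  104.7] yaw -0.408 tilt [ 0.002 -0.011 -1.   ] F [-1.  -6.2 -2.4] gap 0.00 q [-0.74  0.65  1.62 -0.01  0.86  1.1 ]
 shift [-0.8 -4.3  1.6]  rot [ 0.008 -0.007  0.232]
```

View pics/w13.png

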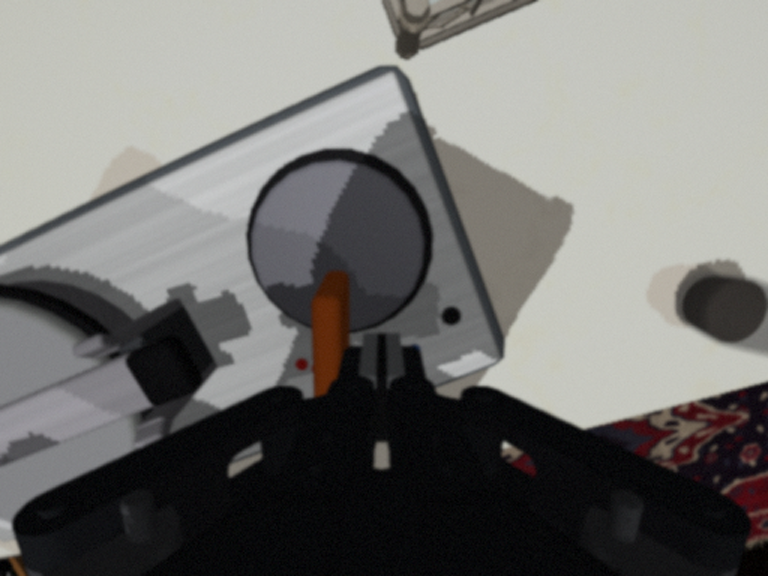

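Request:
{"op": "servo_tool", "data": {"motion": [[-2, -5, 1, 0, 0, 0.1, -1], [-2, -6, 0, 0, 0, 0.08, -1], [-1, -6, 0, 0, 0, 0.05, -1], [0, -5, 0, 0, 0, 0, -1]]}}

```text
t: 10.82
tcp_pos: [0.5068, -0.3013, 0.1046]
tool_rot: [0.971, -0.239, 0.002, 0.015]
force: [-12.3, -17.6, -0.8]
finger_gap: -0.001
```

```bash
python3 -c "
from h import *
go(dial(.64),-.64)
s=snap('wrist','pics/w14.png',f=1.5)
"
```

```text
t 10.82 mill-tcp [-24.3 -88.1 104.6] yaw -0.625 tilt [-0.008 -0.029 -1.   ] F [-12.3 -17.6  -0.8] gap -0.00 q [-0.71  0.65  1.64 -0.03  0.84  1.36]
 shift [3.2 5.9 1.8]  rot [ 0.028 -0.011  0.015]
```

View pics/w14.png

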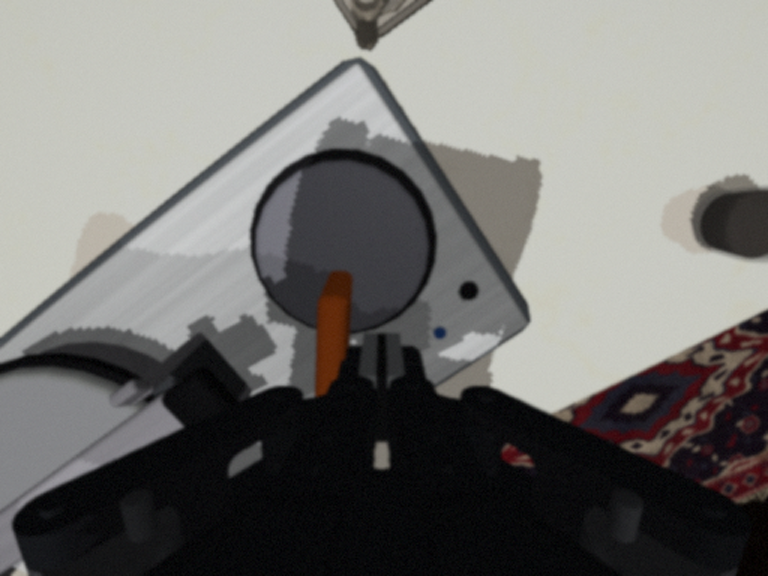

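Request:
{"op": "servo_tool", "data": {"motion": [[0, -4, 0, 0, 0, 0, -1], [0, -4, 0, 0, 0, 0, -1], [0, -4, 0, 0, 0, 0, -1], [0, -4, 0, 0, 0, 0, -1], [0, -4, 0, 0, 0, 0, -1], [0, -4, 0, 0, 0, 0, -1], [0, -4, 0, 0, 0, 0, -1], [0, -4, 0, 0, 0, 0, -1], [0, -4, 0, 0, 0, 0, -1]]}}

```text
t: 11.62
tcp_pos: [0.5065, -0.3031, 0.1055]
tool_rot: [0.977, -0.208, -0.009, 0.042]
force: [-6.5, -12.2, 0.4]
finger_gap: 0.0
```

```bash
python3 -c "
from h import *
go(dial(.64),-.64)
for i in range(4):s=snap('wrist','pics/w15.png',f=1.5)
snap('top','pics/t15.png',(120,120,460,230),2.3)
s=snap('scene','pics/s15.png',(220,120,370,240),5)
st()
"
```

```text
t 11.62 mill-tcp [-24.8 -89.8 105.5] yaw -0.562 tilt [-0.047 -0.073 -0.996] F [ -6.5 -12.2   0.4] gap 0.00 q [-0.69  0.65  1.63 -0.11  0.84  1.38]
 shift [2.3 4.1 2.8]  rot [ 0.087 -0.002  0.078]
t 11.92 mill-tcp [-24.8 -89.8 105.5] yaw -0.562 tilt [-0.047 -0.073 -0.996] F [ -6.5 -12.2  -0.3] gap -0.00 q [-0.69  0.65  1.63 -0.11  0.84  1.38]
```

View pics/w15.png

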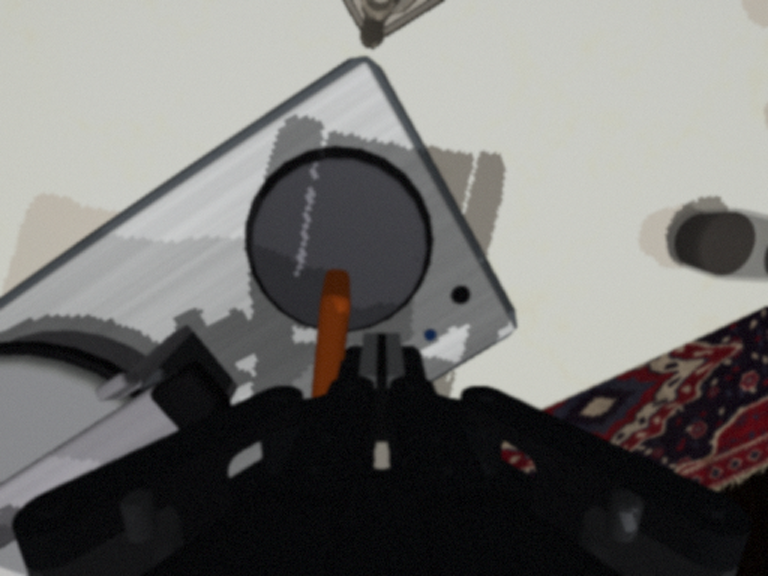

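View pics/s15.png

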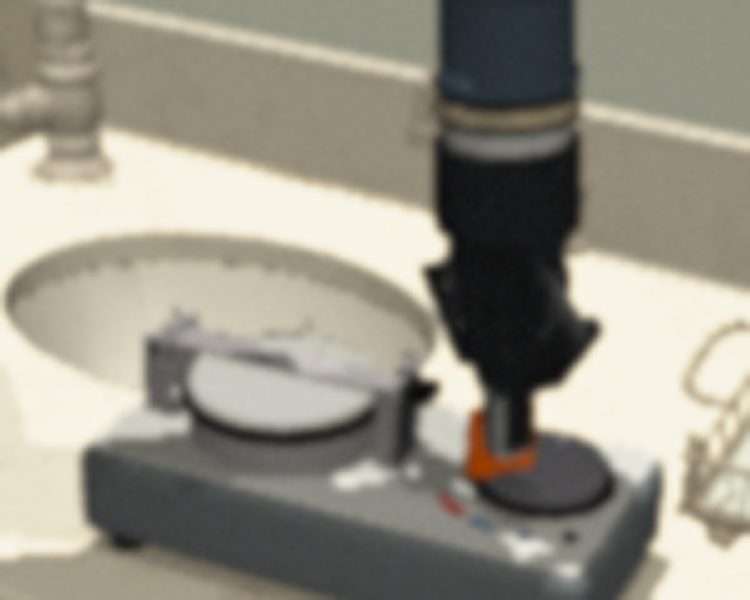

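View pics/t15.png

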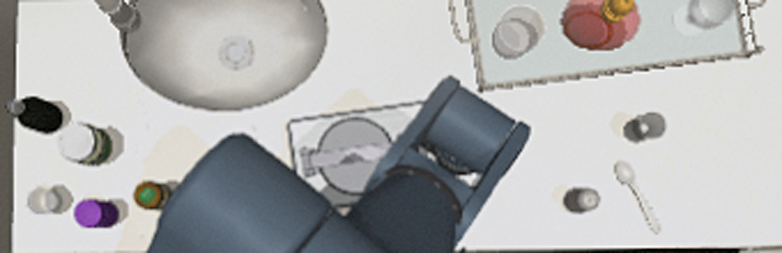

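```bash
python3 -c "
from h import *
st()
from station import manip
print(manip.sign_off())
st()"
```

```text
t 11.92 mill-tcp [-24.8 -89.8 105.5] yaw -0.562 tilt [-0.047 -0.073 -0.996] F [ -6.5 -12.2  -0.3] gap -0.00 q [-0.69  0.65  1.63 -0.11  0.84  1.38]
the job is handed in; nothing more can be done
None
the job is handed in; nothing more can be done
```

The job is handed in at about 12 s of the 48 s allowed; `sign_off` gave no verdict.

**Clasp:** With the fingers shut I swung the clasp over the lid and pressed it down until it stopped with about 13 N. The fingertip was then at z = 116.3 mm, against 116.5 mm expected for home. It still lay level in its catch in the last scene picture.

**Dial:** I then pushed the lug clockwise past both clicks, as far as the end stop. The last reading before hand-in was a steady push of about 14 N, more than the spring and clicks can give (7 N at most). The last wrist picture shows the lug at roughly 0.6 rad to the left, the third position.

**Jars and shaker:** The last top picture shows the jars and both look-alike shakers upright where they were at the start. I did not work out which of the two is the salt shaker, since neither was touched.

**Disagreements:**
- The wrist camera put the dial about 5 mm from my first pose estimate, so I aimed the contact slightly nearer the axis.
- While pressing on the end stop, the tool tilted by about 0.09 rad, but it stayed still after that.

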